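# Refit the hob knob and hold it in

## Task

The loose black knob has come off the gas hob. Pick it up, turn it so that its orange pointer matches the orange tick beside the bare valve stem (the flat in its bore then meets the flat of the stem), and push it fully home onto the stem. Then press the knob all the way in against the valve's spring and keep it pressed: finish while still holding it in, without letting go. Do not shift or knock over the other things on the counter.

Things in the scene. Friction and masses are not known exactly. Their poses are not given: they have to be found in the camera images.
- knob: loose black cooker knob, 45 g, bore down on the counter. Skirt 42 mm across, 10 mm high; on it an upright bar grip 42 mm long (x), 20 mm wide (y), 10 to 34 mm above the underside: pinch the bar across. Origin: centre of the underside, on the bore axis; z up, x to the pointer. D bore 19 mm deep, radius 7.6 mm, flat 3.1 mm from the axis on the +x side; resists going on if over 20 degrees off
- knob_pointer (a point): point on the knob 15 mm from the bore axis (knob x = 15 mm), at the height of the underside, below the orange pointer line that runs along the bar's top from its middle to its +x end and down that end
- hob: fixed steel gas hob, 460 mm (x) by 290 mm (y), top plate 65 mm above the counter, pan supports to 101 mm. Origin: centre of its footprint on the counter; x along its length, away from the controls. The two controls stand at x = -185, y = +70 and -70 mm: one has its knob, the other is the bare stem (the side varies)
- stem_seat (a point): bare valve stem: centre of the top of its brass collar (24 mm across, 12 mm above the hob plate), where the knob's underside rests when home; moves with the stem. z up, x to the flat and the orange tick. Above it stands the D shaft, 16 mm long, radius 7 mm, flat 2.5 mm from the axis on the +x side, top 2 mm tapered. It cannot turn; its angle varies
- stem_mark (a point): point 15 mm from the stem axis at collar height, in the direction of the flat and of the orange tick on the bezel
- valve: the fixed bezel that carries the bare stem, 50 mm in diameter, 3 mm high; origin at its centre on the hob plate, x towards the orange tick. The spring stem belongs to it.
- stem (a joint): how far the bare stem is pressed in, m: 0 out, 0.006 fully in (end stop). The spring pushes back with about 4 N at first and 9 N when fully in, and returns the stem when released.
- fitted_knob: the hob's other control with the same knob already on it, fixed; origin at the centre of its bezel on the hob plate. Leave it alone.
- matchbox: red matchbox 54 x 36 x 16 mm, lying on the counter beyond one end of the loose knob's bar, its centre 85 to 95 mm from the knob's; origin at the centre of its underside. Leave it where it is.
- honey_jar: amber glass jar with yellow cap, 72 mm in diameter, 105 mm high; origin at the centre of its underside. Leave it where it is.
- bottle: clear glass bottle, 72 mm in diameter, 235 mm high; origin at the centre of its underside. Leave it where it is.
- bowl: white bowl 150 mm in diameter, 55 mm high; origin at the centre of its underside. Leave it where it is.
- spoon: wooden spoon lying on the counter between robot and hob; origin in its underside. Leave it where it is.
- paper_tube: upright cardboard tube 42 mm in diameter, 100 mm high; origin at the centre of its underside. Leave it where it is.
- mug: blue mug 80 mm in diameter, 90 mm high; origin at the centre of its underside. Leave it where it is.

How it is judged:
On the way, in this order (a step that is already met when the one before it is completed fails the run):
1. the loose knob is lifted clear of the counter (height (world z) of knob above 0.04 m), for 0.1 s.
2. the knob is fully home on the bare stem, pointer to the tick (z of knob in the frame of stem_seat below 0.0025 m and horizontal distance between knob and stem_seat below 0.003 m and horizontal distance between knob_pointer and stem_mark below 0.006 m), for 0.1 s.
At the end, for the whole second after the job is handed in: Knob home on the bare stem (within 2.5 mm of the collar, axes within 3 mm, pointer within 6 mm of the mark, upright within 7 degrees), stem pressed in over 4.5 of its 6 mm, fingers holding it so at rest, bearing over 2 N on the knob and the knob over 3 N on the stem, through the last second (all of step 2 and angle between knob's own z axis and vertical below 0.12 rad and value of joint stem above 0.0045 m and contact force between knob and valve above 3 N and contact force between the fingers and knob above 2 N and linear speed of knob below 0.02 m/s); the arm keeps its last pose, push and grip.
It fails at once if another thing on the counter is shifted by more than 30 mm or knocked over (distance of any of matchbox, honey_jar, bottle, bowl, spoon, paper_tube, mug from where it was at the start of the episode above 0.03 m or angle between any of honey_jar, bottle, paper_tube, mug's own z axis and vertical above 0.6 rad).
It also fails if it takes over 40 s, if anything falls off the work surface, if the arm or the gripper's body presses on something with over 40 N, if the wrist force passes 120 N, or if a joint passes its speed limit or range.

## Robot

A 6-joint arm with a two-finger parallel gripper is mounted at the origin on the work surface. World frame = base frame: x ahead of the robot, y to its left, z up, the work surface at z = 0. Lengths are in m, angles in rad, forces in N, time in s.
With the tool pointing down it reaches from about 0.35 to 0.85 m from the base axis. Payload 8.1 kg.
Tool frame: the origin (TCP) lies midway between the tips of the shut fingers; the grasp point (between the pads) lies 19 mm behind it; z points along the fingers, y is the line along which they close (so a half turn about z gives the same grasp; the last joint's range is limited). The gripper opens to 85 mm and grips with 20 to 120 N. Pads are 22 mm wide; open, the fingers measure 114 mm over their backs; the gripper's body (76 mm by 85 mm) begins 54 mm behind the grasp point. The pads swing forward as they close: fully open they stand 13 mm farther back than shut.
Start: joints at [1.122, 0.13, 1.488, -0, 1.523, -0.085], TCP at [0.213, 0.561, 0.231] pointing down, gripper open.
Joint ranges: [-2.96, 2.96], [-0.89, 2.26], [0.02, 2.5], [-1.34, 4.48], [0, 2.73], [-2.66, 2.66]. Speed limits (rad/s): [2.39, 2.39, 2.79, 3.14, 3.14, 3.14].

## Interface

Orientations are given as a unit quaternion [x, y, z, w].
In Python, from workcell import env, snapshot, camera_info, sign_off gives the robot as it stands.
- The arm moves only by the tool step_arm, never from a script. Its argument "rows" is a list of rows, each a list of 5 numbers: the shift along the tool's x, y, z in m, then the turn about the tool's z in degrees, then the finger opening in m, from 0 to 0.0854. A call has 1 to 5 rows; each row shifts and turns the commanded pose from where the row before left it, along the tool's axes as they then stand; what a row does not reach is not made up. A row lasts 1/10 s, in which the tool goes at most 50 mm and 8.59 degrees, less where a joint would pass 70% of its speed; a pose out of reach is approached as far as the arm can. A call with a gripper value outside its range is refused whole. The fingers move at their own pace and stop on an object; the grip force is fixed at half the most. Time passes only in rows, so rows that do not move let the fingers close. It gives the time, the measured TCP pose, the force, the opening and the grip force at its end, in the units of the state.
- env.observe(): the state, without advancing time (a new reading comes with each control period).
- snapshot(name): name is "scene" or "top" or "wrist"; returns the picture (384x512x3 uint8, red, green, blue); there is no depth.
- camera_info(name): a dict with "K" (3x3 intrinsics, pixels), "position" and "attitude" of the camera in the world. Camera axes: x right, y up, looking along -z (the intrinsics and any distortion apply to the point x, -y, -z); pixel columns grow to the right and rows downward; lengths in m; the calibration is good to about 2 mm. A picture is of the moment at which its call begins: read the wrist's pose just before it. camera_info takes no time and is no camera call; for the wrist camera it gives the pose at the moment of the call.
- sign_off(): hands the job in; it is judged then, once.
The state is a dict: "time": time; "joints": joint angles; "dq": joint speeds; "effort": joint torques, N m; "tcp_pos": TCP position; "orientation": TCP orientation; "wrist_force": force on the tool from outside, world axes, zero at the start; "moment": the same for the moment, N m; "opening": finger opening in m; "finger_force": force on a finger pad.
Only numpy, scipy, OpenCV 4.12 (cv2) and the standard library are available. Lean on these libraries where they do the work, as an engineer would, in place of code of your own. Each camera call takes 0.05 s, during which the arm holds its last target. There are 200 camera calls.

## Working session

There is one attempt and no reset: what is moved stays moved. The work goes in short steps, Python scripts to look and compute and a tool call to move; the robot and the scene stay as the last step left them, time stands still between calls to the robot, and variables do not carry over. Pictures are saved under pics/ and viewed, at most 10 in all, crops included, and the job is handed in when it is done.

Besides the shell and the picture viewer there is one more tool, called after "Request:" as a command line: name --pt "numbers of a row" for each row, then --argument value for the rest. step_arm: Moves the arm, as the interface text tells. Its arguments: {"type":"object","properties":{"rows":{"type":"array","items":{"type":"array","items":{"type":"number"}}}},"required":["rows"]}

```bash
mkdir -p pics; cat > h.py <<'E'
import numpy as np, cv2
from scipy.spatial.transform import Rotation as R
from workcell import env, snapshot, camera_info, sign_off
def snap(n,f):
    ci=camera_info(n); im=snapshot(n); cv2.imwrite('pics/'+f,im[:,:,::-1]); np.save('pics/'+f+'.npy',im); return im,ci
def ray(ci,px):
    K=np.array(ci['K']);d=np.linalg.inv(K)@np.array([px[0],px[1],1.]);d=d*[1,-1,-1]
    a=np.array(ci['attitude']); M=a if a.shape==(3,3) else R.from_quat(a).as_matrix()
    return np.array(ci['position']),M@d
def onz(ci,px,z):
    p,d=ray(ci,px); return p+d*(z-p[2])/d[2]
def proj(ci,X):
    a=np.array(ci['attitude']); M=a if a.shape==(3,3) else R.from_quat(a).as_matrix()
    c=M.T@(np.array(X)-ci['position']); u=np.array(ci['K'])@(c*[1,-1,-1]); return u[:2]/u[2]
E
python3 - <<'E'
from h import *
a,ci=snap('top','t0.png');b,c2=snap('scene','s0.png')
print(ci,c2); print(env.observe())
cv2.imwrite('pics/a.png',cv2.resize(np.vstack([a,b])[:,:,::-1],(450,600)) if 0 else a[:,:,::-1])
E
```

```text
{'K': array([[403.91031296,   0.        , 253.29395686],
       [  0.        , 403.91031296, 199.65512709],
       [  0.        ,   0.        ,   1.        ]]), 'position': array([ 0.46944858, -0.01142196,  1.37992015]), 'attitude': array([-0.02113898,  0.025341  ,  0.71421368, -0.69914934])} {'K': array([[362.48394651,   0.        , 255.57919277],
       [  0.        , 362.48394651, 190.55303062],
       [  0.        ,   0.        ,   1.        ]]), 'position': array([ 1.17741286, -0.39800921,  1.12438686]), 'attitude': array([0.25012833, 0.14360353, 0.45549125, 0.84222418])}
{'time': 0.1, 'joints': array([ 1.12161539e+00,  1.31086790e-01,  1.48920038e+00,  1.45133948e-05,
        1.52299077e+00, -8.54627756e-02]), 'dq': array([ 0.00143261, -0.00227077, -0.0035645 , -0.00216402,  0.00031052,
       -0.00122855]), 'effort': array([ 4.77545291e-04, -5.70956719e+01, -5.01938260e+01, -2.81996145e-04,
        8.04647512e-03, -5.89290323e-06]), 'tcp_pos': array([0.21324099, 0.56028975, 0.23033216]), 'orientation': array([ 1.80858592e-01,  9.83508749e-01, -8.10799350e-04, -2.29574318e-04]), 'wrist_force': array([ 0.41219519, -0.6584109 , -0.32574267]), 'moment': array([0.01885681, 0.00313493, 0.01507075]), 'finger_force': 0.0, 'opening': 0.08530752173236189}
```

View pics/t0.png

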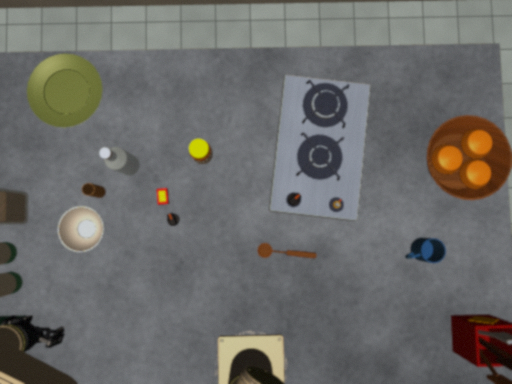

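View pics/s0.png

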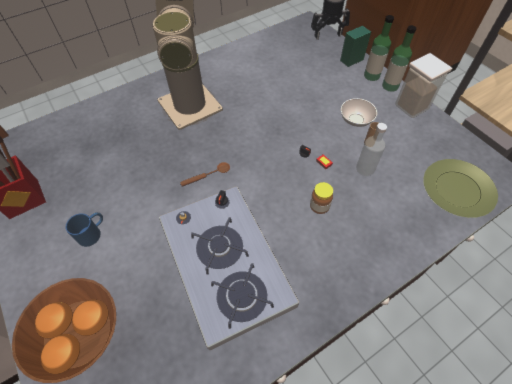

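The top view shows the knob at about (172,219), the matchbox at (162,196), the bare stem at (336,204), the fitted knob at (294,199) and the spoon at (290,252).

```bash
python3 - <<'E'
from h import *
a=np.load('pics/t0.png.npy');b=np.load('pics/s0.png.npy');ci=camera_info('top');c2=camera_info('scene')
for n,p,z in [('knob',(172,219),.02),('match',(162,196),.016),('stem',(336,204),.08),('fit',(294,199),.09),('jar',(199,148),.105),('tube',(93,190),.05),('bottletop',(106,153),.235),('bowl',(81,228),.03),('spoonhead',(264,250),.01),('base',(250,360),0)]: print(n,onz(ci,p,z).round(3))
c=lambda im,x,y,s=24:cv2.resize(im[y-s:y+s,x-s:x+s],(380,380),interpolation=cv2.INTER_CUBIC)
cv2.imwrite('pics/c.png',np.hstack([c(a,170,208),c(a,320,202)])[:,:,::-1])
print(camera_info('wrist'))
w,cw=snap('wrist','w0.png')
E
```

```text
knob [0.5   0.254 0.02 ]
match [0.578 0.288 0.016]
stem [ 0.535 -0.287  0.08 ]
fit [ 0.554 -0.15   0.09 ]
jar [0.722 0.15  0.105]
tube [0.6   0.508 0.05 ]
bottletop [0.687 0.399 0.235]
bowl [0.476 0.555 0.03 ]
spoonhead [ 0.389 -0.053  0.01 ]
base [0.024 0.002 0.   ]
{'K': array([[284.27318925,   0.        , 255.03389658],
       [  0.        , 284.27318925, 195.96942989],
       [  0.        ,   0.        ,   1.        ]]), 'position': array([0.13782734, 0.58908484, 0.37272607]), 'attitude': array([-0.13221076, -0.09007559,  0.56064424,  0.81245599])}
```

View pics/c.png

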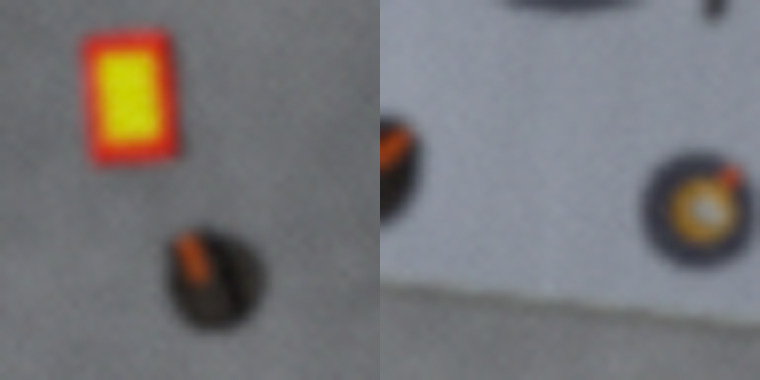

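Pointers: the loose knob's points to about +20° in world, the stem tick to about -45°. I'll move above the knob.

Request:
step_arm --pt "-0.038 -0.018 0 0 0.085" --pt "-0.038 -0.018 0 0 0.085" --pt "-0.038 -0.018 0 0 0.085" --pt "-0.038 -0.018 0 0 0.085" --pt "-0.038 -0.018 0 0 0.085"

```text
time: 0.65
tcp_pos: [0.3597, 0.4076, 0.231]
orientation: [0.181, 0.984, -0.0, -0.0]
wrist_force: [0.4, -0.1, -0.5]
opening: 0.0848
finger_force: 0.0
```

Request:
step_arm --pt "-0.038 -0.018 0 0 0.085" --pt "-0.038 -0.018 0 0 0.085" --pt "-0.038 -0.018 0 0 0.085" --pt "-0.038 -0.018 0 0 0.085" --pt "-0.038 -0.018 0 0 0.085"

```text
time: 1.15
tcp_pos: [0.5054, 0.2558, 0.231]
orientation: [0.181, 0.984, -0.0, -0.0]
wrist_force: [0.9, 0.2, -0.7]
opening: 0.0852
finger_force: 0.0
```

Request:
step_arm --pt "0 0 0.01 -8 0.085" --pt "0 0 0.01 -8 0.085" --pt "0 0 0.01 -8 0.085" --pt "0 0 0.01 -8 0.085" --pt "0 0 0.01 -8 0.085"

```text
time: 1.65
tcp_pos: [0.5044, 0.2571, 0.1805]
orientation: [-0.169, 0.986, -0.0, -0.0]
wrist_force: [-0.7, 0.1, -0.1]
opening: 0.0852
finger_force: 0.0
```

```bash
python3 - <<'E'
from h import *
s=env.observe();print(s['time'],s['tcp_pos'],R.from_quat(s['orientation']).as_matrix().round(3))
w,cw=snap('wrist','w1.png'); print(cw['position'],R.from_quat(cw['attitude']).as_matrix().round(3)); print(proj(cw,[.5,.254,.02]))
E
```

```text
1.65 [0.5043559  0.25711128 0.18049087] [[-0.943 -0.333 -0.001]
 [-0.333  0.943 -0.   ]
 [ 0.001 -0.    -1.   ]]
[0.42824717 0.22967553 0.32291699] [[-0.334 -0.894 -0.297]
 [ 0.943 -0.317 -0.105]
 [ 0.    -0.315  0.949]]
[254.05962918 174.42579933]
```

View pics/w1.png

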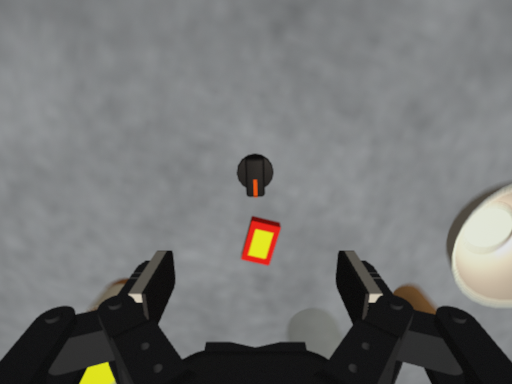

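The wrist picture shows the knob at about (255,174) with the bar nearly vertical in the image, orange pointer (255,187) towards the matchbox (261,241).

```bash
cat >> h.py <<'E'
def orange(im,roi):
    x0,y0,x1,y1=roi; h=cv2.cvtColor(im,cv2.COLOR_RGB2HSV); m=np.zeros(im.shape[:2],np.uint8)
    m[y0:y1,x0:x1]=cv2.inRange(h,(3,140,110),(15,255,255))[y0:y1,x0:x1]; return m
def comps(m,amin=4):
    n,l,s,c=cv2.connectedComponentsWithStats(m); return [(s[i].tolist(),c[i].round(2)) for i in range(1,n) if s[i][4]>=amin]
E
python3 - <<'E'
from h import *
im=np.load('pics/w1.png.npy');cw=camera_info('wrist')
o=orange(im,(235,150,275,212));print(comps(o))
g=im.max(2); d=np.zeros_like(g); d[145:205,230:280]=(g[145:205,230:280]<60)*255
print(comps(d))
k=((d>0)|(o>0)).astype(np.uint8)
c=cv2.findContours(k,0,1)[0];c=max(c,key=len);print(cv2.minEnclosingCircle(c),cv2.boundingRect(c))
ys,xs=np.nonzero(o)
# line x=a*y+b of row means
rows=np.unique(ys);xm=[xs[ys==r].mean() for r in rows];a,b=np.polyfit(rows,xm,1);print(rows.min(),rows.max(),a)
p=[onz(cw,(a*r+b,r),.034) for r in (rows.min(),rows.max())];print(p,np.degrees(np.arctan2(*(p[1]-p[0])[1::-1])))
# skirt: per-row width
for r in range(150,198,3):
    x=np.nonzero(k[r])[0]; print(r,x.min() if len(x) else 0,x.max() if len(x) else 0)
for r in range(174,200,2): print(r,im[r,252:260].tolist()[3])
E
```

```text
[([253, 179, 5, 18, 86], array([254.95, 187.66]))]
[([237, 154, 36, 42, 1012], array([254.67, 172.56]))]
((255.0, 175.0), 21.189720153808594) (237, 154, 36, 43)
179 196 0.031991744066047774
[array([0.49934318, 0.25443263, 0.034     ]), array([0.51668226, 0.26135941, 0.034     ])] 21.776205231522653
150 0 0
153 0 0
156 247 262
159 242 267
162 241 269
165 239 271
168 238 271
171 238 272
174 237 272
177 238 271
180 239 270
183 242 268
186 245 264
189 247 263
192 247 263
195 248 262
174 [48, 44, 41]
176 [46, 43, 40]
178 [46, 42, 39]
180 [219, 84, 24]
182 [228, 88, 22]
184 [228, 89, 23]
186 [228, 87, 20]
188 [228, 87, 20]
190 [229, 87, 22]
192 [228, 86, 19]
194 [229, 85, 19]
196 [168, 67, 26]
198 [141, 134, 132]
```

```bash
python3 - <<'E'
from h import *
cw=camera_info('wrist')
print(onz(cw,(254.8,173.5),.008),onz(cw,(255,179.2),.034))
M=R.from_quat(env.observe()['orientation']).as_matrix()
print(M.T@(np.array([.4995,.2545,.013])-env.observe()['tcp_pos']))
E
```

```text
[0.49973222 0.25469384 0.008     ] [0.4994286 0.2548272 0.034    ]
[ 0.00390355 -0.00076046  0.16545243]
```

Request:
step_arm --pt "0.004 -0.0008 0.04 -2 0.06" --pt "0 0 0.04 0 0.06" --pt "0 0 0.04 0 0.06" --pt "0 0 0.03 0 0.06" --pt "0 0 0.014 0 0.06"

```text
time: 2.2
tcp_pos: [0.4985, 0.2542, 0.0138]
orientation: [-0.182, 0.983, -0.001, -0.003]
wrist_force: [-0.4, 0.1, 0.2]
opening: 0.0601
finger_force: 0.0
```

Request:
step_arm --pt "0 0 0 0 0.04" --pt "0 0 0 0 0.0" --pt "0 0 0 0 0.0" --pt "0 0 0 0 0.0" --pt "0 0 0 0 0.0"

```text
time: 2.7
tcp_pos: [0.503, 0.2561, 0.0199]
orientation: [-0.183, 0.983, 0.0, 0.002]
wrist_force: [-0.5, -0.2, 6.8]
opening: 0.0182
finger_force: 60.0
```

```bash
python3 - <<'E'
from h import *
s=env.observe();print(s['time'],s['tcp_pos'],s['opening'],s['finger_force'],s['wrist_force'],R.from_quat(s['orientation']).as_matrix().round(4).tolist())
w,cw=snap('wrist','w2.png')
E
```

```text
2.7 [0.50300437 0.25605029 0.01987536] 0.01815362095109714 60.016618967056274 [-0.49396292 -0.22839984  6.84019107] [[-0.9327, -0.3607, 0.0041], [-0.3607, 0.9327, 0.0016], [-0.0044, 0.0001, -1.0]]
```

View pics/w2.png

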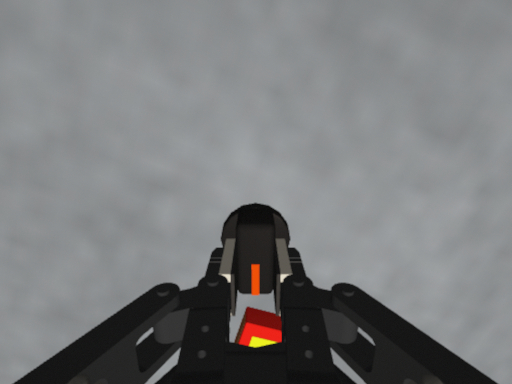

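The knob sits between the pads, pointer (256,279) along the bar, upright. Lift.

Request:
step_arm --pt "0 0 -0.01 0 0" --pt "0 0 -0.02 0 0" --pt "0 0 -0.04 0 0" --pt "0 0 -0.04 0 0" --pt "0 0 -0.04 0 0"

```text
time: 3.25
tcp_pos: [0.5008, 0.2552, 0.1698]
orientation: [-0.184, 0.983, 0.0, 0.0]
wrist_force: [1.0, -0.2, -0.1]
opening: 0.0184
finger_force: 59.1
```

Request:
step_arm --pt "0 0 -0.03 0 0" --pt "0 0 0 0 0" --pt "0 0 0 0 0"

```text
time: 3.55
tcp_pos: [0.5017, 0.2555, 0.1991]
orientation: [-0.184, 0.983, 0.0, 0.001]
wrist_force: [-0.0, 0.3, -0.7]
opening: 0.0184
finger_force: 59.1
```

```bash
python3 - <<'E'
from h import *
s=env.observe();print(s['time'],s['tcp_pos'],s['opening'],s['finger_force'],s['wrist_force'],s['joints'],R.from_quat(s['orientation']).as_matrix().round(4).tolist())
w,cw=snap('wrist','w3.png')
cv2.imwrite('pics/w3c.png',cv2.resize(w[190:310,180:330],(750,600),interpolation=cv2.INTER_CUBIC)[:,:,::-1])
E
```

```text
3.55 [0.50165622 0.2555127  0.19909001] 0.01835748492349705 59.12649393081665 [-0.04511773  0.31498633 -0.7409954 ] [ 3.80021860e-01  4.46810176e-02  1.63789044e+00 -3.33702892e-06
  1.45604818e+00 -1.55994548e+00] [[-0.9326, -0.3608, 0.0028], [-0.3608, 0.9326, 0.0011], [-0.003, 0.0, -1.0]]
```

View pics/w3c.png

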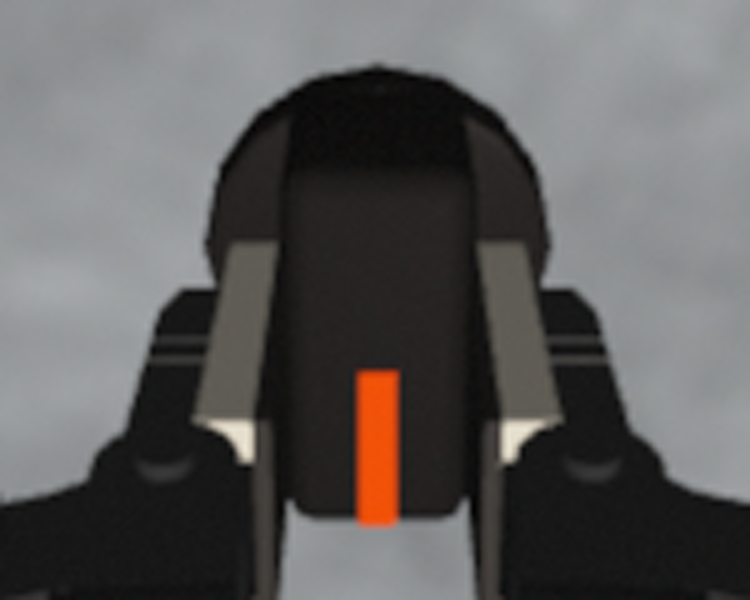

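Knob is held upright: bar top spans rows 224–293 at column 255.6, orange starts at row 264. Now solve the knob's place in the tool frame from these, and measure the stem better from the top picture.

```bash
python3 - <<'E'
from h import *
from scipy.optimize import least_squares
im=np.load('pics/w3.png.npy');cw=camera_info('wrist');s=env.observe()
M=R.from_quat(s['orientation']).as_matrix();t=s['tcp_pos']
o=orange(im,(240,255,272,300));print(comps(o))
ys,xs=np.nonzero(o);rows=np.arange(266,291);xm=[xs[ys==r].mean() for r in rows];a,b=np.polyfit(rows,xm,1);print('slope',a,a*264+b,a*293+b)
ln=lambda r:(a*r+b,r)
# subpixel orange start
col=im[255:300,255:257,0].mean(1);print(col.round().tolist()); print(im[215:235,255,:].mean(1).round().tolist())
def f(p,full=False):
    u,v,w=p; P=[t+M@np.array([u-dx,v,-w]) for dx in (-.021,0,.021)]
    q=[proj(cw,x) for x in P]
    return np.array([q[0][1]-224.2,q[1][1]-264.2,q[2][1]-293.5,q[1][0]-(a*264.2+b)])
r=least_squares(f,[0,0,.02]);print(r.x,r.fun)
p=[onz(cw,ln(q),(t-[0,0,0])[2]+r.x[2]) for q in (264.2,293)];d=p[1]-p[0];print('yaw',np.degrees(np.arctan2(d[1],d[0])),np.degrees(np.arctan2(-M[1,0],-M[0,0])))
# stem in top
tp=np.load('pics/t0.png.npy');ci=camera_info('top')
o=orange(tp,(322,190,350,218));print('tick',comps(o,1))
h=cv2.cvtColor(tp,cv2.COLOR_RGB2HSV);m=np.zeros_like(o);m[190:218,322:350]=((h[...,1]>70)&(h[...,0]>8)&(h[...,0]<30))[190:218,322:350]*255
print('brass',comps(m)); print(onz(ci,comps(m)[0][1],.077))
E
```

```text
[([251, 264, 9, 31, 276], array([255.01, 278.95]))]
slope 6.638329784010938e-16 254.9999999999999 254.99999999999991
[37.0, 38.0, 38.0, 38.0, 37.0, 38.0, 38.0, 37.0, 54.0, 178.0, 234.0, 240.0, 240.0, 240.0, 240.0, 240.0, 240.0, 240.0, 240.0, 240.0, 240.0, 240.0, 240.0, 240.0, 240.0, 240.0, 240.0, 240.0, 240.0, 240.0, 240.0, 240.0, 240.0, 240.0, 240.0, 240.0, 240.0, 240.0, 240.0, 232.0, 188.0, 142.0, 142.0, 143.0, 144.0]
[15.0, 15.0, 14.0, 14.0, 15.0, 15.0, 16.0, 16.0, 19.0, 23.0, 27.0, 28.0, 32.0, 32.0, 35.0, 36.0, 37.0, 36.0, 37.0, 36.0]
[ 0.00037033 -0.00045762  0.01039852] [ 1.16276119e+00 -2.54466711e+00  1.38683886e+00 -6.22785024e-09]
yaw 21.193046321488886 21.152813373613572
tick [([339, 200, 2, 2, 4], array([339.5, 200.5]))]
brass [([333, 200, 8, 9, 51], array([336.47, 204.06]))]
[ 0.53518573 -0.2887176   0.077     ]
```

```bash
python3 - <<'E'
from h import *
cw=camera_info('wrist');s=env.observe()
M=R.from_quat(s['orientation']).as_matrix();t=s['tcp_pos']
for w in (.0104,.0125,.0141,.016):
    x=onz(cw,(255.3,264.2),t[2]+w);l=M.T@(x-t)
    print(w,l.round(4),[proj(cw,t+M@(l+[d,0,0])).round(1).tolist() for d in (-.021,.021)], [proj(cw,t+M@(l+[0,d,0]))[0].round(1) for d in (-.01,.01)],
     proj(cw,t+M@(l+[.021,0,.026])).round(1), proj(cw,t+M@(l+[0,.021,.026])).round(1),proj(cw,t+M@(l+[0,-.021,.026])).round(1))
a=camera_info('wrist');print(M.T@(a['position']-t),np.linalg.norm(s['dq']))
E
```

```text
0.0104 [-0.0012 -0.0003 -0.0104] [[255.3, 297.2], [255.3, 228.1]] [np.float64(236.5), np.float64(274.1)] [255.3 209.7] [289.2 241.4] [221.3 241.3]
0.0125 [ 0.0001 -0.0003 -0.0125] [[255.3, 297.7], [255.3, 227.5]] [np.float64(236.2), np.float64(274.4)] [255.3 208.9] [289.7 241.1] [220.8 241. ]
0.0141 [ 0.0011 -0.0003 -0.0141] [[255.3, 298.1], [255.3, 227.1]] [np.float64(236.0), np.float64(274.6)] [255.3 208.3] [290.  240.8] [220.5 240.8]
0.016 [ 0.0023 -0.0003 -0.016 ] [[255.3, 298.6], [255.3, 226.5]] [np.float64(235.7), np.float64(274.9)] [255.3 207.5] [290.5 240.5] [220.  240.5]
[ 0.08101539 -0.0005149  -0.14236967] 0.03612494086486915
```

Request:
step_arm --pt "0.007 -0.022 -0.012 0 0" --pt "0.0137 -0.0436 -0.012 0 0" --pt "0.0137 -0.0436 -0.012 0 0" --pt "0.0137 -0.0436 -0.012 0 0" --pt "0.0137 -0.0436 -0.012 0 0"

```text
time: 4.1
tcp_pos: [0.513, 0.0482, 0.2558]
orientation: [-0.184, 0.983, 0.0, -0.002]
wrist_force: [1.4, -0.5, -0.3]
opening: 0.018
finger_force: 59.1
```

Request:
step_arm --pt "0.0137 -0.0436 0 0 0" --pt "0.0137 -0.0436 0 0 0" --pt "0.0137 -0.0436 0 0 0" --pt "0.0137 -0.0436 0 0 0" --pt "0.0137 -0.0436 0 0 0"

```text
time: 4.6
tcp_pos: [0.5279, -0.1797, 0.2553]
orientation: [-0.184, 0.983, 0.001, -0.001]
wrist_force: [0.7, -0.2, -0.8]
opening: 0.0186
finger_force: 59.1
```

Request:
step_arm --pt "0.0137 -0.0436 0 0 0" --pt "0.0137 -0.0436 0 0 0" --pt "0.007 -0.022 0 0 0" --pt "0 0 0 8 0" --pt "0 0 0 8 0"

```text
time: 5.1
tcp_pos: [0.5352, -0.2931, 0.2546]
orientation: [-0.041, 0.999, 0.001, -0.002]
wrist_force: [-0.1, 0.6, -0.5]
opening: 0.0185
finger_force: 59.1
```

Request:
step_arm --pt "0 0 0 8 0" --pt "0 0 0 8 0" --pt "0 0 0 8 0" --pt "0 0 0 8 0" --pt "0 0 0 8 0"

```text
time: 5.6
tcp_pos: [0.5355, -0.2919, 0.2549]
orientation: [0.302, 0.953, 0.001, -0.002]
wrist_force: [-0.5, 0.0, -0.1]
opening: 0.0183
finger_force: 59.1
```

Request:
step_arm --pt "0 0 0 8 0" --pt "0 0 0 0 0" --pt "0 0 0 0 0"

```text
time: 5.9
tcp_pos: [0.5359, -0.2921, 0.2558]
orientation: [0.363, 0.932, 0.0, -0.001]
wrist_force: [0.7, 0.6, -0.2]
opening: 0.0184
finger_force: 59.1
```

```bash
python3 - <<'E'
from h import *
s=env.observe();print(s['time'],s['tcp_pos'],s['opening'],s['wrist_force'],s['joints'].round(3),R.from_quat(s['orientation']).as_matrix().round(4).tolist())
w,cw=snap('wrist','w4.png');print(proj(cw,[.535,-.289,.077]))
cv2.imwrite('pics/w4c.png',cv2.resize(w[120:300,130:370],(800,600),interpolation=cv2.INTER_CUBIC)[:,:,::-1])
E
```

```text
5.9 [ 0.5358519  -0.29214571  0.25579918] 0.01841858948318857 [ 0.74640476  0.57676094 -0.16350157] [-0.583  0.152  1.421 -0.     1.572 -1.41 ] [[-0.736, 0.6769, -0.0021], [0.6769, 0.736, 0.0014], [0.0024, -0.0004, -1.0]]
[256.58755775 172.58417306]
```

View pics/w4c.png

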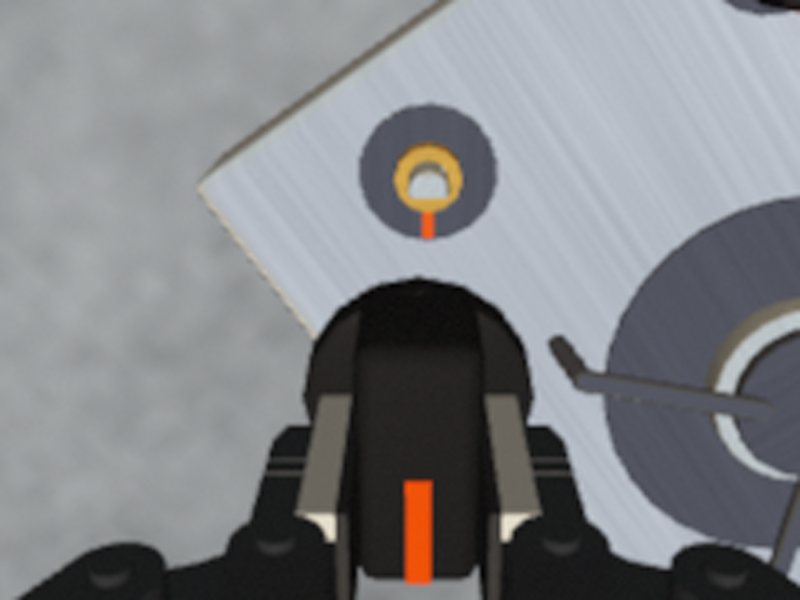

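The stem bezel is at about (258,171), its tick straight below it (258,187); the held pointer lies parallel at column 255. Yaw already matches; now measure offsets.

```bash
cat > m.py <<'E'
from h import *
def stem(im,cw,roi):
    x0,y0,x1,y1=roi;h=cv2.cvtColor(im,cv2.COLOR_RGB2HSV)
    g=im.max(2);sub=((g<120)|(h[...,1]>110))[y0:y1,x0:x1].astype(np.uint8)
    c=max(cv2.findContours(sub,0,1)[0],key=cv2.contourArea);(ex,ey),ax,an=cv2.fitEllipse(c)
    b=(ex+x0,ey+y0);print('bezel',b,ax,onz(cw,b,.0665))
    m=np.zeros_like(g);m[y0:y1,x0:x1]=cv2.inRange(h,(16,100,90),(30,255,255))[y0:y1,x0:x1]
    c=max(cv2.findContours(m,0,1)[0],key=cv2.contourArea);c0,ax,_=cv2.fitEllipse(c);print('collar',c0,ax,onz(cw,c0,.077))
    o=orange(im,roi);tk=comps(o,2);print('tick',tk)
    B=onz(cw,b,.068);T=onz(cw,max(tk,key=lambda q:q[0][4])[1],.068);return onz(cw,c0,.077),np.degrees(np.arctan2(*(T-B)[1::-1]))
E
python3 - <<'E'
from m import *
im=np.load('pics/w4.png.npy');cw=camera_info('wrist');s=env.observe()
p,yaw=stem(im,cw,(230,146,290,196));print(p,yaw)
M=R.from_quat(s['orientation']).as_matrix();print('ptr',np.degrees(np.arctan2(-M[1,0],-M[0,0])));print(M.T@(p-s['tcp_pos']))
o=orange(im,(240,255,272,300));print(comps(o))
E
```

```text
bezel (257.82502365112305, 170.629732131958) (37.80646514892578, 40.14522933959961) [ 0.53643428 -0.28817857  0.0665    ]
collar (257.9852600097656, 172.75648498535156) (19.659759521484375, 19.931337356567383) [ 0.53654139 -0.28814799  0.077     ]
tick [([256, 183, 4, 8, 25], array([257.92, 186.36]))]
[ 0.53654139 -0.28814799  0.077     ] -42.06123259510581
ptr -42.61801786269175
[0.00203919 0.00345247 0.17917168]
[([251, 264, 9, 31, 277], array([255.  , 278.89]))]
```

Request:
step_arm --pt "-0.0015 0.0038 0.02 0 0" --pt "0 0 0.025 0 0" --pt "0 0 0.025 0 0" --pt "0 0 0 0 0" --pt "0 0 0 0 0"

```text
time: 6.45
tcp_pos: [0.5397, -0.2905, 0.187]
orientation: [0.364, 0.931, 0.0, -0.001]
wrist_force: [-0.7, -0.9, 0.4]
opening: 0.0186
finger_force: 59.1
```

```bash
python3 - <<'E'
from m import *
s=env.observe();im,cw=snap('wrist','w5.png');M=R.from_quat(s['orientation']).as_matrix();t=s['tcp_pos'];print(t,M.round(4).tolist())
X=[.53654,-.28815,.077];print(proj(cw,X), M.T@(np.array(X)-t))
# silhouettes: predicted underside centre/back skirt edge for u
print(proj(cw,t+M@[.0245,-.0004,.0199-.0]),proj(cw,t+M@[.0245,-.0004,.0099]))
cv2.imwrite('pics/w5c.png',cv2.resize(im[150:300,155:355],(800,600),interpolation=cv2.INTER_CUBIC)[:,:,::-1])
E
```

```text
[ 0.53970589 -0.29047197  0.18703739] [[-0.7343, 0.6788, -0.0013], [0.6788, 0.7343, 0.0009], [0.0016, -0.0003, -1.0]]
[254.56824983 188.69351555] [ 0.00372711 -0.00041534  0.11004352]
[254.31767392 199.33689577] [254.26987076 205.07143327]
```

View pics/w5c.png

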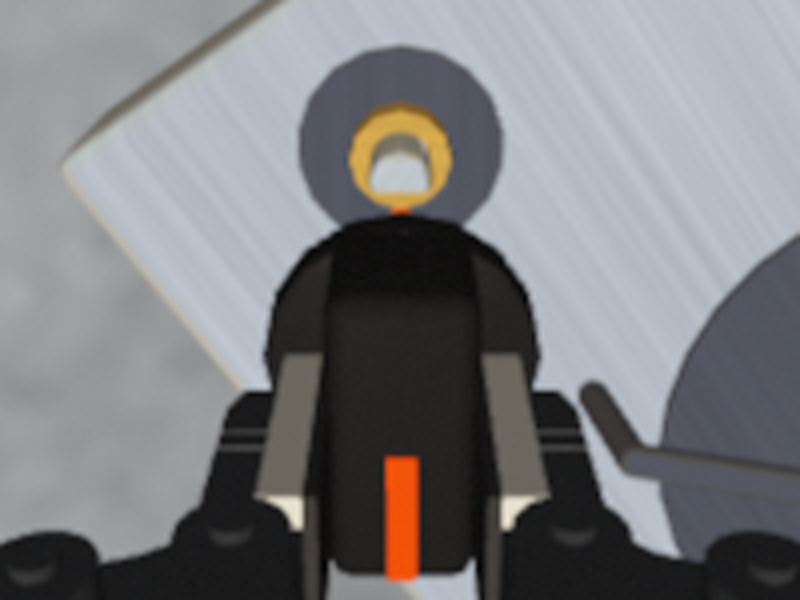

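```bash
python3 - <<'E'
from m import *
s=env.observe();cw=camera_info('wrist');M=R.from_quat(s['orientation']).as_matrix();t=s['tcp_pos']
Rc=M.T@R.from_quat(cw['attitude']).as_matrix();pc=M.T@(cw['position']-t)
M1=np.array([[-.943,-.333,-.001],[-.333,.943,0],[.001,0,-1]]);t1=np.array([.5043559,.25711128,.18049087])
c1=dict(K=cw['K'],position=t1+M1@pc,attitude=M1@Rc);print(c1['position'])
e=np.array([np.cos(np.radians(21)),np.sin(np.radians(21)),0])
def al(ci,px,z,o,e): return (onz(ci,px,z)-o)@e
o1=np.array([.4995,.2545,0])
# w1: along-pointer coordinates (mm) rel. to o1
print('counter: skirtback',al(c1,(254.8,154),0,o1,e)*1e3,'orange0',al(c1,(254.8,179),.034,o1,e)*1e3,'end',al(c1,(255,197),.034,o1,e)*1e3,'end low',al(c1,(255,197),.010,o1,e)*1e3)
im=np.load('pics/w1.png.npy');print(im[148:160,254].max(1).tolist(),im[158:182,250].max(1).tolist(),im[190:202,250].max(1).tolist(),im[190:202,255].max(1).tolist())
i5=np.load('pics/w5.png.npy');print(i5[200:210,262].max(1).tolist(),i5[218:232,250].max(1).tolist(),i5[288:300,250].max(1).tolist())
e=-M[:,0]
for w in(.012,.0141,.016):
  print(w,'held: skirtback',al(cw,(255,204.2),t[2]+w-.034,t,e)*1e3,'barback',al(cw,(255,224.3),t[2]+w,t,e)*1e3,'orange0',al(cw,(255,264.2),t[2]+w,t,e)*1e3,'end',al(cw,(255,293.5),t[2]+w,t,e)*1e3)
E
```

```text
[0.42834773 0.23027056 0.32294065]
counter: skirtback -18.349554576557217 orange0 2.037921194195463 end 21.979584739211248 end low 30.043995645396024
[144, 145, 144, 143, 142, 106, 36, 13, 13, 12, 17, 23] [15, 23, 33, 41, 45, 45, 45, 45, 44, 43, 44, 44, 44, 42, 43, 43, 42, 43, 42, 42, 40, 41, 41, 40] [38, 38, 37, 36, 36, 32, 69, 120, 138, 139, 140, 140] [229, 228, 228, 229, 229, 192, 168, 169, 141, 139, 139, 140]
[106, 100, 100, 94, 63, 15, 17, 19, 17, 15] [16, 18, 18, 17, 16, 21, 23, 29, 32, 35, 36, 37, 39, 40] [35, 36, 34, 34, 31, 65, 123, 146, 147, 145, 145, 143]
0.012 held: skirtback -20.64784241966777 barback -22.38540369067172 orange0 0.4791535473511807 end 18.812302924647565
0.0141 held: skirtback -21.415909471473178 barback -23.325895118880112 orange0 -0.8298625608902076 end 17.20779812891788
0.016 held: skirtback -22.11082728024949 barback -24.176815934878213 orange0 -2.0142104683467545 end 15.756103313733824
```

Collar at (255,189) where predicted; the knob is centred laterally (skirt centre 255.6). Knob features from skirt and pointer suggest its axis lies about 1.5 mm along tool x, so shift 2 mm and descend gently.

Request:
step_arm --pt "0.002 0 0.02 0 0" --pt "0 0 0.025 0 0" --pt "0 0 0.014 0 0" --pt "0 0 0.005 0 0" --pt "0 0 0 0 0"

```text
time: 7.0
tcp_pos: [0.5387, -0.2894, 0.1235]
orientation: [0.365, 0.931, 0.0, -0.0]
wrist_force: [-0.5, 0.4, -0.2]
opening: 0.0187
finger_force: 59.1
```

Request:
step_arm --pt "0 0 0.003 0 0" --pt "0 0 0.003 0 0" --pt "0 0 0 0 0"

```text
time: 7.3
tcp_pos: [0.5388, -0.2895, 0.1176]
orientation: [0.365, 0.931, -0.0, 0.0]
wrist_force: [0.3, -0.1, -1.0]
opening: 0.0184
finger_force: 59.1
```

Request:
step_arm --pt "0 0 0.002 0 0" --pt "0 0 0.002 0 0" --pt "0 0 0 0 0"

```text
time: 7.6
tcp_pos: [0.5384, -0.2893, 0.1129]
orientation: [0.365, 0.931, 0.0, -0.0]
wrist_force: [0.2, -0.2, -0.5]
opening: 0.0182
finger_force: 59.1
```

Request:
step_arm --pt "0 0 0.002 0 0" --pt "0 0 0 0 0"

```text
time: 7.8
tcp_pos: [0.5386, -0.2893, 0.111]
orientation: [0.365, 0.931, 0.0, -0.0]
wrist_force: [-0.2, 0.2, -1.1]
opening: 0.0184
finger_force: 59.1
```

Request:
step_arm --pt "0 0 0.002 0 0" --pt "0 0 0 0 0"

```text
time: 8.0
tcp_pos: [0.5386, -0.2894, 0.109]
orientation: [0.365, 0.931, -0.0, -0.0]
wrist_force: [0.3, -0.7, -0.9]
opening: 0.0183
finger_force: 59.1
```

Request:
step_arm --pt "0 0 0.002 0 0" --pt "0 0 0 0 0"

```text
time: 8.2
tcp_pos: [0.5386, -0.2894, 0.107]
orientation: [0.365, 0.931, -0.0, -0.0]
wrist_force: [0.8, -0.7, -1.1]
opening: 0.0179
finger_force: 59.1
```

Request:
step_arm --pt "0 0 0.002 0 0" --pt "0 0 0.002 0 0" --pt "0 0 0 0 0"

```text
time: 8.5
tcp_pos: [0.5386, -0.2894, 0.1029]
orientation: [0.365, 0.931, -0.0, -0.0]
wrist_force: [1.2, -0.1, -1.8]
opening: 0.0183
finger_force: 59.1
```

Request:
step_arm --pt "0 0 0.002 0 0" --pt "0 0 0.002 0 0" --pt "0 0 0 0 0"

```text
time: 8.8
tcp_pos: [0.5386, -0.2894, 0.099]
orientation: [0.365, 0.931, -0.0, -0.0]
wrist_force: [1.0, -1.8, -1.5]
opening: 0.0184
finger_force: 59.1
```

```bash
python3 - <<'E'
from m import *
s=env.observe();print(s['tcp_pos'],s['wrist_force'],s['moment'])
im,cw=snap('wrist','w6.png')
cv2.imwrite('pics/w6c.png',cv2.resize(im[150:300,155:355],(800,600),interpolation=cv2.INTER_CUBIC)[:,:,::-1])
E
```

```text
[ 0.53860073 -0.28939738  0.09898157] [ 1.0275808  -1.81342944 -1.4837189 ] [-0.08944542 -0.13809398  0.01450655]
```

View pics/w6c.png

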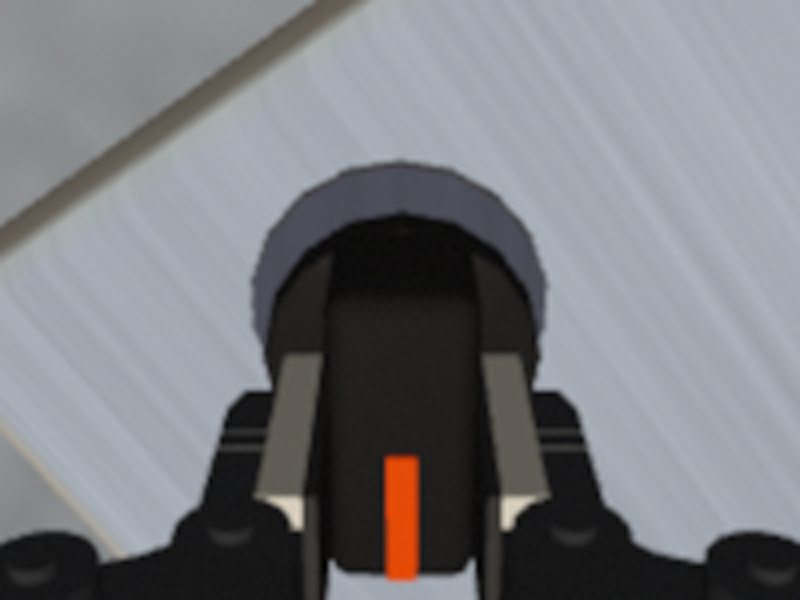

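The knob sits over the bezel, concentric and hiding the stem; pointer still straight. Press on.

Request:
step_arm --pt "-0.0005 0 0.002 0 0" --pt "0 0 0.001 0 0" --pt "0 0 0 0 0"

```text
time: 9.15
tcp_pos: [0.5391, -0.2898, 0.0966]
orientation: [0.365, 0.931, -0.0, 0.0]
wrist_force: [-1.3, 1.0, 2.4]
opening: 0.0186
finger_force: 59.6
```

Request:
step_arm --pt "0 0 0.002 0 0" --pt "0 0 0.001 0 0" --pt "0 0 0 0 0"

```text
time: 9.45
tcp_pos: [0.5391, -0.2898, 0.0936]
orientation: [0.365, 0.931, -0.0, 0.0]
wrist_force: [-1.5, 1.0, 5.3]
opening: 0.0187
finger_force: 59.9
```

Request:
step_arm --pt "0 0 0.001 0 0" --pt "0 0 0.001 0 0" --pt "0 0 0 0 0"

```text
time: 9.75
tcp_pos: [0.5392, -0.2898, 0.0918]
orientation: [0.365, 0.931, -0.0, 0.0]
wrist_force: [-1.6, 1.4, 6.3]
opening: 0.0185
finger_force: 60.1
```

Request:
step_arm --pt "0.0003 0 0.001 0 0" --pt "0 0 0.001 0 0" --pt "0 0 0 0 0"

```text
time: 10.05
tcp_pos: [0.5392, -0.2899, 0.0908]
orientation: [0.365, 0.931, -0.0, 0.001]
wrist_force: [-4.8, 3.3, 10.9]
opening: 0.0183
finger_force: 60.8
```

Request:
step_arm --pt "0 0 0.001 0 0" --pt "0 0 0.001 0 0" --pt "0 0 0 0 0"

```text
time: 10.35
tcp_pos: [0.5394, -0.29, 0.0907]
orientation: [0.365, 0.931, -0.0, 0.001]
wrist_force: [-8.8, 5.8, 24.8]
opening: 0.0181
finger_force: 62.4
```

End stop reached. Ease slightly, settle, and check.

Request:
step_arm --pt "0 0 -0.0008 0 0" --pt "0 0 0 0 0" --pt "0 0 0 0 0" --pt "0 0 0 0 0"

```text
time: 10.75
tcp_pos: [0.5393, -0.2899, 0.0907]
orientation: [0.365, 0.931, -0.0, 0.001]
wrist_force: [-7.5, 4.4, 20.3]
opening: 0.0182
finger_force: 61.6
```

```bash
python3 - <<'E'
from m import *
s=env.observe();print(s['tcp_pos'],s['wrist_force'],s['finger_force'],abs(s['dq']).max())
im,cw=snap('wrist','w7.png');i6=np.load('pics/w6.png.npy')
for i in(i6,im): print(comps(orange(i,(240,255,272,300))),i[200:210,262].max(1).tolist(),i[288:296,250].max(1).tolist())
cv2.imwrite('pics/w7c.png',cv2.resize(im[150:300,155:355],(800,600),interpolation=cv2.INTER_CUBIC)[:,:,::-1])
E
```

```text
[ 0.53933747 -0.28993532  0.09074889] [-7.52584247  4.38545119 20.25149148] 61.59571051597595 0.0017941170793213316
[([251, 264, 9, 31, 275], array([254.97, 278.89]))] [90, 89, 89, 83, 55, 13, 16, 15, 13, 14] [33, 32, 31, 30, 25, 74, 146, 175]
[([251, 264, 9, 31, 274], array([254.99, 278.84]))] [88, 88, 88, 74, 42, 14, 13, 16, 12, 12] [31, 30, 30, 30, 26, 101, 157, 175]
```

View pics/w7c.png

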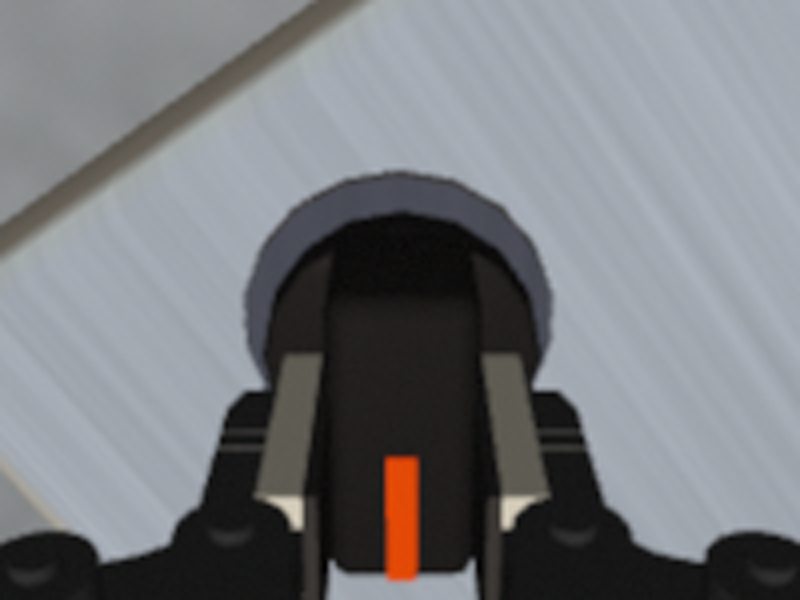

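The knob hasn't slipped in the fingers. Its underside is at about 0.071 m, which is the collar height less 6 mm, so it is home and fully pressed.

```bash
python3 -c "
from h import *
print(sign_off())"
```

```text
the job is handed in; nothing more can be done
None
```

The knob is on the bare stem with its pointer at the tick. It is pressed in to the end stop and still held there with about 20 N. I have handed the job in; the verdict was not shown.

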